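# Stack a keepsake box in its gluing jig

### The job

Put the small wooden keepsake box together in its gluing jig: first lower the open box body, open side up, into the pocket between the four metal corners, then lay the collar frame flat on it, and last take the lid from the sloping drying rack and lay it on the collar, handle up. Every part must end fully down, flat and square inside the corners; set the parts down gently, never drop or throw them, and leave the paint jars, water tin and palette plate where they are.

Things in the scene. Friction and masses are not known exactly. Their poses are not given: they have to be found in the camera images.
- box_body: Open-topped box of plain light wood, no lid, standing on the table: 60 (its x) x 110 (its y) x 50 high (z), walls 7 thick. Origin at the centre of its underside, z up. Best pinched across the 60 mm width at the middle of its long sides.
- collar: Flat rectangular frame of plain light wood, open in the middle, lying on the table: 60 (x) x 110 (y) x 18 high (z); long bars 12 wide, end bars 14 wide. Origin at the centre of its underside (in the empty middle), z up. Best pinched across the 60 mm width at the middle of its long sides.
- lid: Lid of plain light wood: a panel 60 (x) x 110 (y) x 10 thick with a bar handle on top, 16 wide (x) x 60 long (y), rising 26 above the panel (to z = 36). Origin at the centre of the panel's underside; z points out of the handle side. It starts on the drying rack's face, so its z leans 35 degrees from vertical, sideways towards the middle of the table (against the rack's x); its y is level.
- rack: Fixed wooden drying rack, 200 wide (y). Origin at table height under the middle of its face. The face slopes up at 35 degrees towards the rack's +x, its middle is 75 above the table; a ledge 6 high along the face's lower edge keeps the lid from sliding off.
- jig: Fixed gluing jig: plywood base 120 (x) x 180 (y) x 10 thick; four aluminium corner angles leave a pocket of 64 (x) x 114 (y), 2 play on each side of a part. Corners rise straight to 86 above the table, then flare out to 93. Between them the long sides are open for 74, the short sides for 32, so fingers pass there. Origin at the centre of the base's underside.
- jig_floor (a point): Centre of the pocket's floor, on top of the jig's base, 10 above the table, axes as the jig (x across the pocket's 64 mm, y along its 114 mm). Body underside belongs at 0 above it, collar underside at 50, lid underside at 68.
- jar1: Closed red paint jar, diameter 48, 75 high; origin under its centre. Leave alone.
- jar2: Closed green paint jar, diameter 42, 65 high; origin under its centre. Leave alone.
- jar3: Closed orange paint jar, diameter 44, 80 high; origin under its centre. Leave alone.
- tin: Open steel water tin, diameter 72, 85 high; origin under its centre. Leave alone.
- palette: White ceramic palette plate, diameter 90, 16 high; origin under its centre. Leave alone.
There are look-alikes about, which are no part of the job. What is shaped like the box_body but pink or turquoise is not meant.

How it is judged:
On the way, in this order (a step that is already met when the one before it is completed fails the run):
1. the box body stands fully down and square in the jig's pocket (z of box_body in the frame of jig_floor between -0.003 and 0.003 m and horizontal distance between box_body and jig_floor below 0.005 m and angle between the y axis of box_body and the y axis of jig_floor, either way round below 0.1 rad and angle between box_body's own z axis and vertical below 0.06 rad and linear speed of box_body below 0.03 m/s), for 0.2 s.
2. the collar lies flat and square on the body in the pocket (all of step 1 and z of collar in the frame of jig_floor between 0.047 and 0.053 m and horizontal distance between collar and jig_floor below 0.005 m and angle between the y axis of collar and the y axis of jig_floor, either way round below 0.1 rad and angle between collar's own z axis and vertical below 0.06 rad and linear speed of collar below 0.03 m/s), for 0.2 s.
At the end, for the whole second after the job is handed in: Body, collar and lid are stacked in this order in the jig's pocket, right way up, undersides at 0, 50 and 68 mm above the pocket floor (each within 3 mm), each centred within 5 mm and lined up with the pocket within 0.1 rad (either way round), level within 0.06 rad and at rest (all of step 2 and z of lid in the frame of jig_floor between 0.065 and 0.071 m and horizontal distance between lid and jig_floor below 0.005 m and angle between the y axis of lid and the y axis of jig_floor, either way round below 0.1 rad and angle between lid's own z axis and vertical below 0.06 rad and linear speed of lid below 0.03 m/s); the robot touches nothing.
It fails at once if a part is dropped or thrown: out of the fingers and faster than 0.8 m/s ((linear speed of box_body above 0.8 m/s and contact force between the fingers and box_body below 0.05 N) or (linear speed of collar above 0.8 m/s and contact force between the fingers and collar below 0.05 N) or (linear speed of lid above 0.8 m/s and contact force between the fingers and lid below 0.05 N)).
It fails at once if a jar, the tin or the palette plate is moved by more than 40 mm, or a jar or the tin tipped over (distance of any of jar1, jar2, jar3, tin, palette from where it was at the start of the episode above 0.04 m or angle between any of jar1, jar2, jar3, tin's own z axis and vertical above 0.6 rad).
It also fails if it takes over 72 s, if anything falls off the work surface, if the arm or the gripper's body presses on something with over 40 N, if the wrist force passes 120 N, or if a joint passes its speed limit or range.

### The arm

A 6-joint arm with a two-finger parallel gripper is mounted at the origin on the work surface. World frame = base frame: x ahead of the robot, y to its left, z up, the work surface at z = 0. Lengths are in m, angles in rad, forces in N, time in s.
With the tool pointing down it reaches from about 0.375 to 0.975 m from the base axis. Payload 3.8 kg.
Tool frame: the origin (TCP) lies midway between the tips of the shut fingers; the grasp point (between the pads) lies 19 mm behind it; z points along the fingers, y is the line along which they close (so a half turn about z gives the same grasp; the last joint's range is limited). The gripper opens to 85 mm and grips with 20 to 120 N. Pads are 22 mm wide; open, the fingers measure 114 mm over their backs; the gripper's body (76 mm by 85 mm) begins 54 mm behind the grasp point. The pads swing forward as they close: fully open they stand 13 mm farther back than shut.
Start: joints at [1.067, 0.264, 1.604, -0, 1.274, -0.037], TCP at [0.304, 0.603, 0.231] pointing down, gripper open.
Joint ranges: [-2.63, 2.63], [-0.94, 2.18], [0.31, 2.57], [-1.31, 4.45], [0, 2.66], [-2.55, 2.55]. Speed limits (rad/s): [2.57, 2.57, 3.14, 3.14, 3.14, 3.14].

### API

Orientations are given as a rotation vector (axis times angle).
In Python, from workcell import * gives the robot as it stands. The module is installed in compiled form; this text tells all that it offers.
- The arm moves only by the tool apply_moves, never from a script. Its arguments are lists of equal length, an entry for each row: "fingers": the opening, from 0 (shut) to 1 (fully open); "travel": the shift along the tool's x, y, z normalised to -1 to 1, where 1 is 0.05 m, a list of three; "rotation": the turn, a rotation vector about the tool's x, y, z normalised to -1 to 1, where 1 is 6 degrees, a list of three. In form: {"fingers": [fingers, ...], "travel": [[dx, dy, dz], ...], "rotation": [[ax, ay, az], ...]}. A call has 1 to 12 rows; each row shifts and turns the commanded pose from where the row before left it, along the tool's axes as they then stand; what a row does not reach is not made up. A row lasts 1/10 s, in which the tool goes at most 50 mm and 8.59 degrees, less where a joint would pass 70% of its speed; a pose out of reach is approached as far as the arm can. A call with a number of a shift or a turn outside -1 to 1 is refused whole. A call with a gripper value outside its range is refused whole. The fingers move at their own pace and stop on an object; "newtons" is the grip in N (left out, the last holds). Time passes only in rows, so rows that do not move let the fingers close. It gives the time, the measured TCP pose, the force, the opening and the grip force at its end, in the units of the state.
- read_state(): the state, without advancing time (a new reading comes with each control period).
- read_camera(name): name is "scene" or "top" or "wrist"; returns a dict with "image" (480x640x3 uint8, red, green, blue), "fx", "fy", "cx", "cy" (pixels), "k1" (the pictures are not rectified: a ray, as slopes to the right and down, at radius r is drawn at 1 + k1 r^2 times it, then the intrinsics apply), "extrinsics" (4x4, takes a point from world to camera coordinates). Camera axes: x right, y down, z forward; pixel columns grow to the right and rows downward; lengths in m; the calibration is good to about 2 mm. A picture is of the moment at which its call begins. There is no depth.
- finish_job(): hands the job in; it is judged then, once.
Trained networks look in the newest picture that a camera, given by its name, has taken for a name from the list of things; names that differ only in an ending like _2 or _b are one class to them, and where a whole thing is asked for, a point or a joint stands for the part that bears it (a point fixed in the world has none). Each returns a list of dicts, best first, with "p" (0 to 1); they miss things now and then, are a little off and sometimes report something else, mostly with a low value. They report only what shows in the picture. A call takes as long as a camera call. They do not tell look-alikes from the thing itself.
- regions_of(camera, name): "mask" (480x640 bool, what is visible of it) and "bbox" ([left, top, width, height] in pixels, round what is visible of it).
- tip_of(camera, name): "location" ([column, row] in pixels: a listed point, or the origin of a listed thing).
The state is a dict: "time": time; "q": joint angles; "joint_vel": joint speeds; "joint_torque": joint torques, N m; "tool_pos": TCP position; "tcp_rot": TCP orientation; "wrist_force": force on the tool from outside, world axes, zero at the start; "torque": the same for the moment, N m; "width": opening from 0.0 (shut) to 1.0 (fully open); "grip_force": force on a finger pad.
Only numpy, scipy, OpenCV 4.12 (cv2) and the standard library are available. Lean on these libraries where they do the work, as an engineer would, in place of code of your own. Each camera call takes 0.05 s, during which the arm holds its last target. There are 200 camera calls.

## Working session

There is one attempt and no reset: what is moved stays moved. The work goes in short steps, Python scripts to look and compute and a tool call to move; the robot and the scene stay as the last step left them, time stands still between calls to the robot, and variables do not carry over. Pictures are saved under pics/ and viewed, at most 10 in all, crops included, and the job is handed in when it is done.

Besides the shell and the picture viewer there is one more tool, called after ">>>" as a command line: name --argument value ..., lists and objects as JSON in quotes. apply_moves: Moves the arm, as the interface text tells. Scaled input: -1 to 1 covers 0.05 m each way for a shift and 6 degrees each way for a turn. Its arguments: {"type":"object","properties":{"fingers":{"type":"array","items":{"type":"number"}},"travel":{"type":"array","items":{"type":"array","items":{"type":"number"}}},"rotation":{"type":"array","items":{"type":"array","items":{"type":"number"}}},"newtons":{"type":"number"}},"required":["fingers","travel","rotation"]}

```bash
mkdir -p pics
python3 - <<'E'
from workcell import *
import cv2,numpy as np
s=read_state(); print(s['time'],s['tool_pos'],s['tcp_rot'],s['width'])
ims=[]
for c in ['scene','top']:
    r=read_camera(c); ims.append(r['image']); cv2.imwrite(f'pics/{c}0.png',r['image'][:,:,::-1])
    print(c,r['fx'],r['fy'],r['cx'],r['cy'],r['k1'],np.round(r['extrinsics'],4).tolist())
    for n in ['box_body','collar','lid','rack','jig','jig_floor']:
        print(n,[(round(d['p'],2),np.round(d['location']).tolist()) for d in tip_of(c,n)][:4], [d['bbox'] for d in regions_of(c,n)][:4] if n!='jig_floor' else '')
E
```

```text
0.0 [0.30343838 0.60212634 0.22993852] [-0.72654678 -3.05579307  0.00342626] 1.0037858528872816
scene 546.088539602691 546.088539602691 313.5701277907125 234.579382606705 -0.15860675869318577 [[-0.5613, 0.8274, 0.022, 0.3498], [0.5354, 0.3832, -0.7527, -0.2022], [-0.6311, -0.4107, -0.6581, 1.5422], [0.0, 0.0, 0.0, 1.0]]
box_body [(0.87, [199.0, 182.0]), (0.87, [326.0, 194.0]), (0.77, [230.0, 264.0]), (0.59, [253.0, 166.0])] [[176.6, 157.0, 43.8, 41.0], [312.8, 164.5, 21.3, 41.6], [234.8, 141.4, 40.7, 32.5], [202.0, 237.4, 52.9, 39.3]]
collar [(0.95, [247.0, 204.0])] [[226.6, 188.8, 45.7, 24.4]]
lid [(0.78, [483.0, 320.0])] [[467.9, 292.8, 34.9, 55.7]]
rack [(0.88, [475.0, 334.0])] [[439.4, 264.2, 84.0, 110.4]]
jig [(0.66, [354.0, 254.0]), (0.55, [248.0, 206.0])] [[310.9, 204.0, 91.2, 82.9]]
jig_floor [(0.6, [355.0, 251.0])] 
top 461.9197750473448 461.9197750473448 324.87551776678026 243.3739800869525 -0.1143945784774025 [[-0.0062, -0.9999, 0.0082, -0.0833], [-0.9913, 0.0051, -0.1312, 0.5449], [0.1311, -0.0089, -0.9913, 1.1856], [0.0, 0.0, 0.0, 1.0]]
box_body [(0.88, [364.0, 330.0]), (0.85, [367.0, 207.0]), (0.78, [471.0, 276.0])] [[344.0, 311.8, 40.6, 44.2], [425.6, 315.0, 46.0, 45.9], [447.8, 258.3, 49.5, 30.5], [346.0, 186.9, 48.1, 41.8]]
collar [(0.82, [411.0, 281.0])] [[388.5, 263.6, 49.0, 31.7]]
lid [] [[144.7, 218.4, 42.0, 47.9], [253.9, 246.6, 77.0, 58.3]]
rack [(0.88, [173.0, 254.0])] [[129.3, 213.0, 79.5, 82.8]]
jig [(0.95, [292.0, 273.0])] [[256.1, 245.6, 75.5, 63.5]]
jig_floor [(0.77, [289.0, 276.0])]
```

View pics/top0.png

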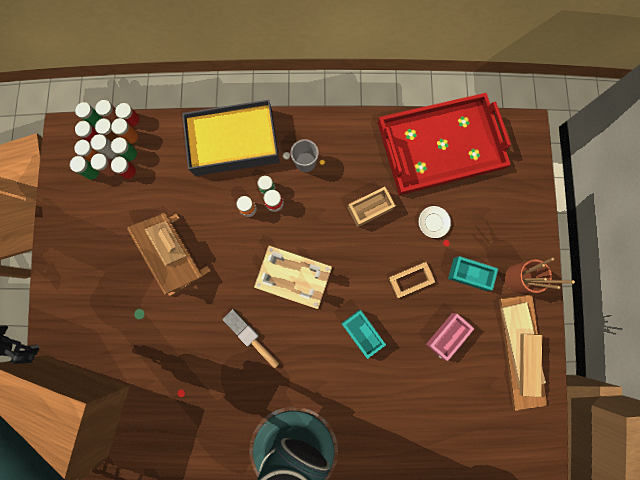

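View pics/scene0.png

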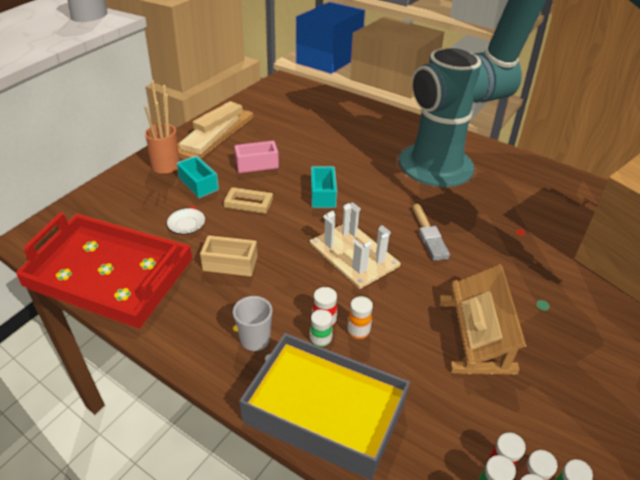

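The plain-wood box_body is at top (371,206) and scene (229,255). The pink one (451,337) and the turquoise ones (474,272) and (364,333) are look-alikes. The collar is at top (411,281), the lid on the rack at (167,241) and the jig at (292,277). I'll fit silhouettes in both cameras and crop the box to confirm it.

```bash
cat > h.py <<'E'
from workcell import *
import cv2,numpy as np
from scipy.optimize import minimize
from scipy.spatial.transform import Rotation as R
def proj(c,P):
    P=np.atleast_2d(P)@c['extrinsics'][:3,:3].T+c['extrinsics'][:3,3]
    s=P[:,:2]/P[:,2:]; r2=(s**2).sum(1,keepdims=True)
    return s*(1+c['k1']*r2)*[c['fx'],c['fy']]+[c['cx'],c['cy']]
def ray(c,uv,z):  # world point on plane z seen at pixel
    q=(np.array(uv,float)-[c['cx'],c['cy']])/[c['fx'],c['fy']]; s=q.copy()
    for _ in range(10): s=q/(1+c['k1']*(s@s))
    E=np.array(c['extrinsics']); d=E[:3,:3].T@[*s,1]; o=-E[:3,:3].T@E[:3,3]
    return o+d*(z-o[2])/d[2]
def box(x,y,z0,z1,cx=0,cy=0): return np.array([[cx+a*x/2,cy+b*y/2,z] for a in(-1,1) for b in(-1,1) for z in(z0,z1)])
M={'box_body':box(.06,.11,0,.05),'collar':box(.06,.11,0,.018),
 'lid':np.vstack([box(.06,.11,0,.01),box(.016,.06,.01,.036)]),
 'jig':np.vstack([box(.12,.18,0,.01)]+[box(.004,.004,.01,.093,a*.034,b*.059) for a in(-1,1) for b in(-1,1)])}
S=4
def hullmask(uv,off):
    m=np.zeros((170*S,170*S),np.uint8)
    cv2.fillConvexPoly(m,np.round(cv2.convexHull(((uv-off)*S*16).astype(np.float32))).astype(np.int32),1,shift=4); return m>0
def fit(name,views,p0,pose):
    """views: list of (cam,mask); pose(p)->(R,t)"""
    T=[]
    for c,m in views:
        pts=np.argwhere(m)[:,::-1].astype(np.float32)
        off=pts.mean(0)-85
        T.append((c,off,hullmask(np.vstack([pts+[a,b] for a in(-.5,.5) for b in(-.5,.5)]),off)))
    def cost(p):
        Rm,t=pose(p); s=0
        for c,off,m in T:
            h=hullmask(proj(c,M[name]@Rm.T+t),off); s+=1-(h&m).sum()/max(1,(h|m).sum())
        return s/len(T)
    best=None
    for p in p0:
        r=minimize(cost,p,method='Nelder-Mead',options=dict(initial_simplex=np.vstack([p]+[np.array(p)+np.eye(len(p))[i]*(.015 if i!=2 else .2) for i in range(len(p))]),xatol=1e-4,fatol=1e-4,maxiter=400))
        if best is None or r.fun<best.fun: best=r
    return best
def flat(z=0):
    return lambda p:(R.from_euler('z',p[2]).as_matrix(),np.array([p[0],p[1],z]))
def lidpose(p): # p x,y,yaw,z ; z axis leans against rack x
    return (R.from_euler('z',p[2])*R.from_euler('y',-35,degrees=True)).as_matrix(),np.array([p[0],p[1],p[3]])
def pick(c,cn,name,P,rad=40):
    uv=proj(c,P)[0]; out=[]
    for d in regions_of(cn,name):
        b=d['bbox']; e=np.hypot(b[0]+b[2]/2-uv[0],b[1]+b[3]/2-uv[1])
        if e<rad: out.append((e,d['mask']))
    return min(out,key=lambda t:t[0])[1] if out else None
E
python3 - <<'E'
from h import *
cs={n:read_camera(n) for n in('top','scene')}
big=cv2.resize(cs['top']['image'][170:350,250:490,::-1],(720,540),interpolation=cv2.INTER_CUBIC);cv2.imwrite('pics/crop.png',big)
t=cs['top']
g={'box_body':(371,206,.04),'collar':(411,281,.01),'jig':(292,277,.02),'lid':(167,241,.09)}
for n,(u,v,z) in g.items():
    P=ray(t,(u,v),z); vs=[]
    for cn,c in cs.items():
        m=pick(c,cn,n,P,25)
        if m is not None: vs.append((c,m))
        else: print(n,'no mask',cn)
    p0=[[P[0],P[1],y]+([.085] if n=='lid' else []) for y in np.arange(0,6.28 if n=='lid' else 3.14,.5)]
    pose=lidpose if n=='lid' else flat()
    for V in ([vs]+[[v] for v in vs] if n!='lid' else [vs]):
        if V: r=fit(n,V,p0,pose); print(n,len(V),np.round(r.x,4),round(r.fun,3))
for n in('jar1','jar2','jar3','tin','palette'):
    print(n,[(round(d['p'],2),np.round(ray(t,d['location'],0),3)[:2].tolist()) for d in tip_of('top',n)][:4])
print('rack',[np.round(ray(t,d['location'],0),3) for d in tip_of('top','rack')][:1])
E
```

```text
box_body 2 [ 0.646  -0.2111  3.5846] 0.065
box_body 1 [ 0.6456 -0.2105  0.4522] 0.049
box_body 1 [ 0.6481 -0.2112  0.4107] 0.07
collar no mask scene
collar 1 [ 0.4482 -0.3182  0.3837] 0.094
collar 1 [ 0.4482 -0.3182  0.3837] 0.094
jig 2 [ 4.593e-01  2.000e-04 -3.294e-01] 0.056
jig 1 [ 4.584e-01  2.000e-04 -3.286e-01] 0.049
jig 1 [4.6190e-01 1.6000e-03 2.8184e+00] 0.058
lid 2 [0.5445 0.3304 2.1245 0.0702] 0.089
jar1 [(0.71, [0.641, 0.12]), (0.63, [0.657, 0.053]), (0.58, [0.704, 0.078])]
jar2 [(0.71, [0.641, 0.12]), (0.63, [0.657, 0.053]), (0.58, [0.704, 0.078])]
jar3 [(0.71, [0.641, 0.12]), (0.63, [0.657, 0.053]), (0.58, [0.704, 0.078])]
tin [(0.75, [0.782, -0.031])]
palette [(0.94, [0.613, -0.385])]
rack [array([0.521, 0.334, 0.   ])]
```

View pics/crop.png

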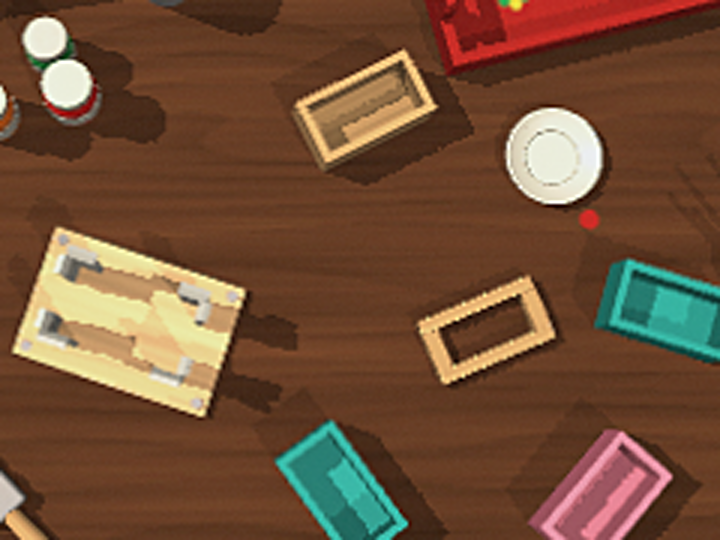

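The crop shows the plain wood box at (365,107), the collar frame at (487,330) and the jig at (130,322), while the turquoise and pink boxes are clearly different. I'll move above the box next.

```bash
cat >> h.py <<'E'
def plan(P,yaw,tilt=None):
    """closing line (tool y) at world angle yaw mod pi, tool pointing down, unless tilt=rotation matrix"""
    s=read_state(); R0=R.from_rotvec(s['tcp_rot']); best=None
    for k in(0,1):
        a=yaw+k*np.pi
        y=np.array([np.cos(a),np.sin(a),0]); z=np.array([0,0,-1.]) 
        Rt=R.from_matrix(np.c_[np.cross(y,z),y,z]) if tilt is None else R.from_matrix(tilt)*R.from_euler('z',k*np.pi)
        rv=(R0.inv()*Rt).as_rotvec()
        if best is None or np.linalg.norm(rv)<np.linalg.norm(best[0]): best=(rv,Rt)
    rv,Rt=best; d=np.array(P)-s['tool_pos']
    print('t',round(s['time'],2),'tcp',np.round(s['tool_pos'],4),'q',np.round(s['q'],2),'w',round(s['width'],3),'F',np.round(s['wrist_force'],1))
    print('rot units',np.round(np.degrees(rv)/6,3),'| travel units after rot',np.round(Rt.inv().apply(d)/.05,3),'before rot',np.round(R0.inv().apply(d)/.05,3))
E
python3 - <<'E'
from h import *
plan([.646,-.211,.23],.44)
E
```

```text
t 2.0 tcp [0.3038 0.6028 0.2313] q [ 1.07  0.26  1.6  -0.    1.27 -0.04] w 1.0 F [0.7 0.3 0.6]
rot units [0.    0.    6.341] | travel units after rot [-17.641  -0.74    0.026] before rot [-13.437 -11.454   0.026]
```

>>> apply_moves --fingers '[1,1,1,1,1,1,1,1,1,1,1,1]' --travel '[[0,0,0],[0,0,0],[0,0,0],[0,0,0],[0,0,0],[0,0,0],[0,0,0],[-0.5,0,0],[-0.9,-0.04,0],[-0.9,-0.04,0],[-0.9,-0.04,0],[-0.9,-0.04,0]]' --rotation '[[0,0,0.906],[0,0,0.906],[0,0,0.906],[0,0,0.906],[0,0,0.906],[0,0,0.906],[0,0,0.906],[0,0,0],[0,0,0],[0,0,0],[0,0,0],[0,0,0]]'

```text
time: 3.2
tool_pos: [0.3842, 0.4124, 0.2314]
tcp_rot: [1.682, 2.653, 0.001]
wrist_force: [-0.0, -0.0, 0.9]
width: 1.003
grip_force: 0.0
```

>>> apply_moves --fingers '[1,1,1,1,1,1,1,1,1,1,1,1]' --travel '[[-0.9,-0.04,0],[-0.9,-0.04,0],[-0.9,-0.04,0],[-0.9,-0.04,0],[-0.9,-0.04,0],[-0.9,-0.04,0],[-0.9,-0.04,0],[-0.9,-0.04,0],[-0.9,-0.04,0],[-0.9,-0.04,0],[-0.9,-0.04,0],[-0.9,-0.04,0]]' --rotation '[[0,0,0],[0,0,0],[0,0,0],[0,0,0],[0,0,0],[0,0,0],[0,0,0],[0,0,0],[0,0,0],[0,0,0],[0,0,0],[0,0,0]]'

```text
time: 4.4
tool_pos: [0.5926, -0.0868, 0.2316]
tcp_rot: [1.683, 2.652, 0.001]
wrist_force: [-0.2, 0.9, 0.4]
width: 1.0
grip_force: 0.0
```

Run:
```python
from h import *
plan([.646,-.211,.23],.44)
c=read_camera('wrist'); cv2.imwrite('pics/w1.png',c['image'][:,:,::-1])
print(proj(c,[[.646,-.211,.05],[.448,-.318,.018],[.459,0,.01]]))
```

```text
t 4.4 tcp [ 0.5926 -0.0868  0.2316] q [-0.19  0.12  1.77  0.    1.25 -0.63] w 1.0 F [-0.2  0.9  0.4]
rot units [ 0.005  0.002 -0.004] | travel units after rot [-2.702 -0.091  0.031] before rot [-2.702 -0.09   0.032]
[[313.27924355 354.74882907]
 [ 95.03194167 347.41198826]
 [218.95228297  46.74275469]]
```

View pics/w1.png

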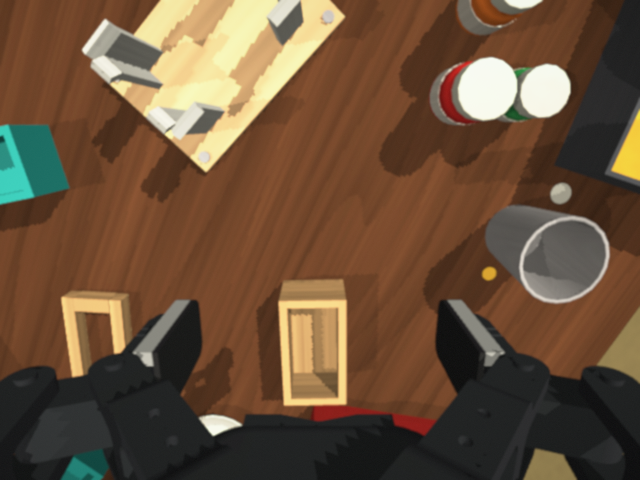

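The wrist view shows the wood box with its rim centred at (313,353), which matches the prediction. I'll refine the fit with masks from this view.

Run:
```python
from h import *
import h; h.S=2
def hm(uv,off):
    m=np.zeros((400,400),np.uint8); cv2.fillConvexPoly(m,np.round(cv2.convexHull(((uv-off)*16+115*16).astype(np.float32))).astype(np.int32),1,shift=4); return m>0
h.hullmask=hm
c=read_camera('wrist')
for n,P,y in(('box_body',[.646,-.211,.025],.44),('collar',[.448,-.318,.01],.38)):
    m=pick(c,'wrist',n,P,60)
    if m is None: print(n,'none'); continue
    r=fit(n,[(c,m)],[[P[0],P[1],y]],flat()); print(n,np.round(r.x,4),round(r.fun,3))
    plan([r.x[0],r.x[1],.1],r.x[2])
```

```text
box_body [ 0.6461 -0.2106  0.4606] 0.014
t 4.55 tcp [ 0.5927 -0.0875  0.2311] q [-0.19  0.12  1.77 -0.    1.25 -0.62] w 0.995 F [-0.9  0.3 -0.9]
rot units [-0.001  0.002 -0.236] | travel units after rot [-2.681 -0.137  2.622] before rot [-2.683 -0.07   2.623]
collar [ 0.4484 -0.3175  0.3684] 0.236
t 4.6 tcp [ 0.592  -0.0859  0.231 ] q [-0.19  0.12  1.77  0.    1.25 -0.62] w 0.998 F [ 0.2  0.  -0.5]
rot units [-0.003 -0.007  0.659] | travel units after rot [-3.287 -4.348  2.62 ] before rot [-2.982 -4.563  2.62 ]
```

>>> apply_moves --fingers '[1,1,1,1,1,1,1,1,1,1,1,1]' --travel '[[-0.7,-0.03,0],[-0.8,-0.03,0],[-0.7,-0.03,0],[-0.49,-0.02,0],[0,0,0.5],[0,0,0.7],[0,0,0.7],[0,0,0.7],[0,0,0.7],[0,0,0.5],[0,0,0.3],[0,0,0.16]]' --rotation '[[0,0,-0.2],[0,0,0],[0,0,0],[0,0,0],[0,0,0],[0,0,0],[0,0,0],[0,0,0],[0,0,0],[0,0,0],[0,0,0],[0,0,0]]'

```text
time: 5.8
tool_pos: [0.6453, -0.2064, 0.0167]
tcp_rot: [-1.652, -2.669, 0.001]
wrist_force: [0.4, -0.0, -0.3]
width: 0.998
grip_force: 0.0
```

>>> apply_moves --fingers '[0.6,0.6,0.6,0.6,0.6,0.6,0.6]' --travel '[[0,0,0],[0,0,0],[0,0,0],[0,0,0],[0,0,0],[0,0,0],[0,0,0]]' --rotation '[[0,0,0],[0,0,0],[0,0,0],[0,0,0],[0,0,0],[0,0,0],[0,0,0]]' --newtons 40

```text
time: 6.5
tool_pos: [0.6475, -0.2085, 0.02]
tcp_rot: [1.654, 2.668, 0.001]
wrist_force: [-0.8, 1.5, 5.8]
width: 0.692
grip_force: 47.6
```

>>> apply_moves --fingers '[0.5,0.5,0.5,0.5,0.5,0.5,0.5,0.5,0.5,0.5,0.5,0.5]' --travel '[[0,0,-0.1],[0,0,-0.3],[0,0,-0.5],[0,0,-0.6],[0,0,-0.6],[0,0,-0.4],[0,0,0],[0,0,0],[0,0,0],[0,0,0],[0,0,0],[0,0,0]]' --rotation '[[0,0,0],[0,0,0],[0,0,0],[0,0,0],[0,0,0.7],[0,0,0.9],[0,0,0.9],[0,0,0.9],[0,0,0.9],[0,0,0.9],[0,0,0.9],[0,0,0.7]]'

```text
time: 7.7
tool_pos: [0.6457, -0.2081, 0.1435]
tcp_rot: [-2.485, -1.921, 0.001]
wrist_force: [0.0, -0.8, -2.5]
width: 0.69
grip_force: 46.6
```

Run:
```python
from h import *
plan([.4593,.0002,.14],-.33)
c=read_camera('wrist'); cv2.imwrite('pics/w2.png',c['image'][:,:,::-1])
print(proj(c,[[.459,0,.01]]))
```

```text
t 7.7 tcp [ 0.6457 -0.2081  0.1435] q [-0.35  0.33  1.68 -0.    1.13 -0.09] w 0.69 F [ 0.  -0.8 -2.5]
rot units [-0.008  0.     0.717] | travel units after rot [ 2.733 -4.877  0.07 ] before rot [ 3.091 -4.658  0.074]
[[-42.94711678  -5.28701893]]
```

View pics/w2.png

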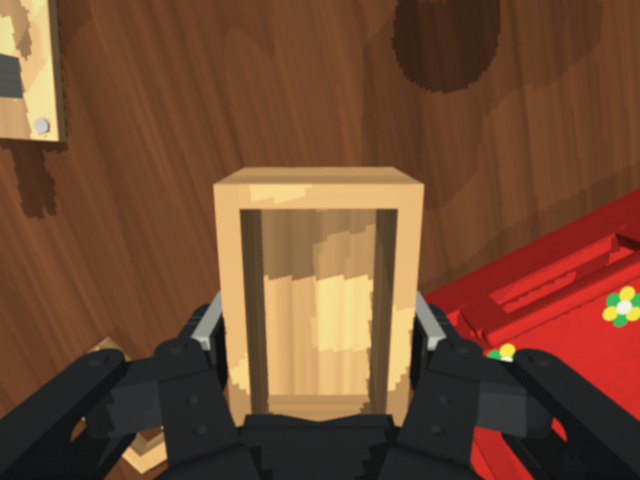

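>>> apply_moves --fingers '[0.5,0.5,0.5,0.5,0.5,0.5,0.5,0.5]' --travel '[[0,-0.4,-0.3],[0,-0.7,-0.3],[0,-0.8,-0.4],[0,-0.8,-0.4],[0,-0.8,-0.4],[0,-0.7,-0.2],[0,-0.4,0],[0,0,0]]' --rotation '[[0,0,0.7],[0,0,0],[0,0,0],[0,0,0],[0,0,0],[0,0,0],[0,0,0],[0,0,0]]'

```text
time: 8.55
tool_pos: [0.4255, -0.1354, 0.2441]
tcp_rot: [2.55, 1.835, 0.0]
wrist_force: [0.6, -0.6, -2.4]
width: 0.692
grip_force: 46.6
```

```bash
cat >> h.py <<'E'
def hullmask(uv,off):
    m=np.zeros((1000,1000),np.uint8); cv2.fillConvexPoly(m,np.round(cv2.convexHull(((uv-off)*16+400*16).astype(np.float32))).astype(np.int32),1,shift=4); return m[:900,:]>0
E
python3 - <<'E'
from h import *
plan([.4593,.0002,.14],-.33)
c=read_camera('wrist'); cv2.imwrite('pics/w3.png',c['image'][:,:,::-1])
P=[.459,0,.01]; m=pick(c,'wrist','jig',P,150)
print(proj(c,[P]))
if m is not None:
    r=fit('jig',[(c,m)],[[P[0],P[1],-.33]],flat()); print(np.round(r.x,4),round(r.fun,3))
E
```

```text
t 8.55 tcp [ 0.4255 -0.1354  0.2441] q [-0.36 -0.19  2.05 -0.    1.28 -0.04] w 0.692 F [ 0.6 -0.6 -2.4]
rot units [0.005 0.001 0.063] | travel units after rot [ 2.784 -0.239  2.081] before rot [ 2.786 -0.221  2.081]
[[305.45641595  44.7854963 ]]
[ 0.443  -0.0504 -0.3266] 0.272
```

View pics/w3.png

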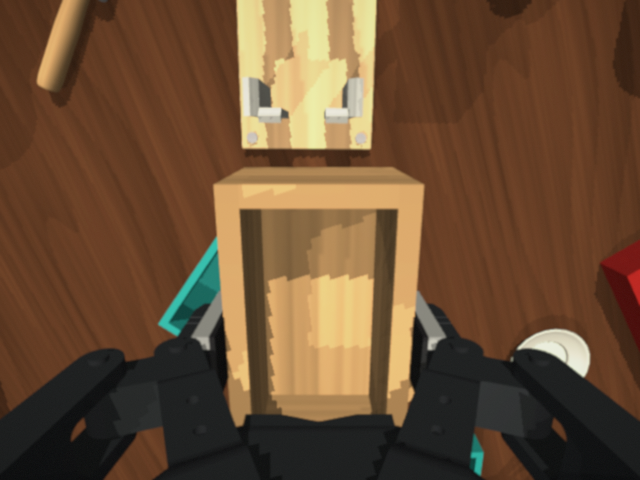

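The near half of the jig is in view: plate edges from (238,0) to (242,150) on the left and (376,0) to (371,150) on the right, with corner posts at (262,100) and (345,100). The box is held straight. I'll measure the plate edges on the z=10 mm plane.

Run:
```python
from h import *
c=read_camera('wrist'); im=c['image'].astype(int)
E=np.array(c['extrinsics']); print('cam',np.round(-E[:3,:3].T@E[:3,3],3))
# jig outline projected with prior, overlayed
J=np.array([.4593,.0002,0]); a=-.33
Rm=R.from_euler('z',a).as_matrix()
plate=lambda z:np.array([[x,y,z] for x,y in((-.06,-.09),(.06,-.09),(.06,.09),(-.06,.09))])
print('pred near top',np.round(proj(c,plate(.01)[:2]@Rm.T+J),1).tolist(),'bottom',np.round(proj(c,plate(0)[:2]@Rm.T+J),1).tolist())
m=((im[:,:,0]>150)&(im[:,:,1]>120)&(im[:,:,2]<200)&(im[:,:,0]-im[:,:,2]>40)).astype(np.uint8)
m[158:]=0; 
n,l,st,_=cv2.connectedComponentsWithStats(m); k=1+np.argmax(st[1:,4]); m=l==k; print(st[k])
def loc(uv): return Rm.T@(ray(c,uv,.01)-J)
for r0 in(10,40,70,100,130):
    xs=np.where(m[r0])[0]; print(r0,xs.min(),xs.max(),np.round(loc((xs.min()-.5,r0)),4)[:2],np.round(loc((xs.max()+.5,r0)),4)[:2])
for col in(255,280,310,340,360):
    y=np.where(m[:,col])[0].max(); print(col,y,np.round(loc((col,y+.5)),4)[:2], im[y-14:y+3,col].sum(1))
# held box rim: relative to tool
s=read_state(); T=R.from_rotvec(s['tcp_rot']).as_matrix()
for r0 in(200,250,280):
    row=im[r0]; print(r0,[int(v) for v in row[205:230].sum(1)],[int(v) for v in row[410:430].sum(1)])
print([int(v) for v in im[160:220,320].sum(1)])
zt=s['tool_pos'][2]-.018+.05
print('pred rim corners',np.round(proj(c,s['tool_pos']+(np.array([[sx*.055,sy*.03,-(.05-.018)] for sx in(1,) for sy in(-1,1)]))@T.T),1).tolist())
```

```text
cam [ 0.449 -0.071  0.387]
pred near top [[238.5, 148.7], [367.3, 149.2]] bottom [[240.5, 148.1], [366.0, 148.7]]
[  233     0   141   149 17673]
10 233 372 [-0.0601  0.0274] [0.0604 0.0279]
40 234 371 [-0.0603  0.0034] [0.0604 0.0039]
70 236 370 [-0.0597 -0.0213] [ 0.0604 -0.0208]
100 237 369 [-0.0599 -0.0468] [ 0.0605 -0.0463]
130 238 368 [-0.0602 -0.0731] [ 0.0605 -0.0726]
255 148 [-0.0446 -0.0898] [595 574 567 570 577 586 600 607 605 603 610 614 606 551 417 248 146]
280 147 [-0.0213 -0.0888] [473 473 473 471 473 476 475 476 474 477 477 474 477 470 436 345 213]
310 148 [ 0.0066 -0.0896] [644 645 645 643 643 646 643 644 644 645 643 645 643 617 495 310 179]
340 148 [ 0.0346 -0.0895] [471 474 475 473 472 473 473 471 470 472 471 474 473 452 385 270 168]
360 148 [ 0.0532 -0.0894] [588 587 587 589 593 597 598 586 575 584 599 603 604 590 496 329 185]
200 [205, 212, 214, 221, 220, 215, 213, 213, 264, 372, 463, 494, 499, 497, 499, 498, 498, 498, 497, 497, 499, 498, 496, 499, 499] [497, 499, 497, 496, 497, 498, 498, 497, 497, 499, 498, 485, 425, 323, 233, 203, 204, 206, 206, 207]
250 [400, 414, 416, 418, 420, 417, 419, 404, 348, 260, 200, 230, 344, 454, 496, 503, 501, 500, 499, 500, 500, 502, 498, 503, 503] [501, 501, 502, 503, 499, 500, 500, 497, 467, 381, 268, 203, 192, 193, 189, 189, 192, 198, 201, 206]
280 [292, 291, 291, 287, 291, 293, 287, 288, 290, 292, 289, 287, 291, 300, 358, 438, 490, 503, 505, 506, 504, 505, 506, 506, 505] [506, 504, 503, 506, 506, 497, 459, 367, 253, 197, 196, 198, 197, 203, 202, 199, 206, 207, 204, 200]
[220, 218, 224, 226, 224, 223, 263, 326, 371, 385, 392, 395, 395, 400, 395, 379, 361, 356, 351, 344, 342, 351, 368, 401, 457, 497, 510, 513, 513, 513, 512, 513, 513, 511, 510, 510, 512, 511, 509, 511, 511, 511, 511, 511, 510, 511, 511, 497, 446, 367, 323, 314, 313, 314, 316, 316, 316, 314, 317, 314]
pred rim corners [[213.8, 177.3], [427.3, 177.1]]
```

Run:
```python
from h import *
Rm=R.from_euler('z',-.33).as_matrix()
P=Rm@[.0007,.0017,0]+[.4593,.0002,.031]; print(P)
plan(P,-.33)
```

```text
[0.4605131  0.00158144 0.031     ]
t 8.7 tcp [ 0.4283 -0.1364  0.2436] q [-0.36 -0.18  2.05 -0.    1.28 -0.04] w 0.697 F [ 0.3  0.7 -2.2]
rot units [0.011 0.001 0.057] | travel units after rot [ 2.82  -0.284  4.252] before rot [ 2.822 -0.272  4.251]
```

Run:
```python
from h import *
Rm=R.from_euler('z',-.33).as_matrix(); J=Rm@[.0002,.0003,0]+[.4593,.0002,0]
Z=[]
for i in range(4):
    c=read_camera('wrist'); s=read_state(); Z.append(s['tool_pos'])
    E=np.array(c['extrinsics']); print(np.round(-E[:3,:3].T@E[:3,3],4),np.round(s['tool_pos'],4))
z=np.mean(Z,0); print('mean',z)
for h in(.028,.029,.031):
    a,b=[ray(c,(u,183.5),z[2]+h) for u in(214.3,423)]
    print(h,'width',np.linalg.norm(b-a),'yaw',np.arctan2(*(b-a)[1::-1]),'needed in tool x,y (units):',(Rm.T@(J-(a+b)/2))[[1,0]]/.05+np.array([-.055/.05*-1,0]))
plan([*(z[:2]),z[2]],-.33)
```

```text
[ 0.4497 -0.0715  0.3869] [ 0.4285 -0.1365  0.2434]
[ 0.45   -0.0716  0.3867] [ 0.4285 -0.1364  0.2432]
[ 0.4502 -0.0717  0.3865] [ 0.4285 -0.1364  0.243 ]
[ 0.4502 -0.0717  0.3863] [ 0.4284 -0.1364  0.2429]
mean [ 0.42845588 -0.13644183  0.24314536]
0.028 width 0.06084151829332139 yaw -0.32535486191066487 needed in tool x,y (units): [ 2.83719108 -0.29144553]
0.029 width 0.06031337007401917 yaw -0.32535486191066476 needed in tool x,y (units): [ 2.83447969 -0.29142701]
0.031 width 0.05925707363541472 yaw -0.3253548619106646 needed in tool x,y (units): [ 2.8290569  -0.29138997]
t 8.9 tcp [ 0.4284 -0.1364  0.2429] q [-0.36 -0.18  2.05 -0.    1.28 -0.04] w 0.693 F [ 0.7  0.3 -2.6]
rot units [-0.008 -0.     0.053] | travel units after rot [-0.     0.002 -0.004] before rot [-0.     0.002 -0.004]
```

>>> apply_moves --fingers '[0.5,0.5,0.5,0.5,0.5,0.5,0.5,0.5,0.5,0.5,0.5,0.5]' --travel '[[0.4,-0.05,0],[0.6,-0.06,0],[0.7,-0.06,0],[0.6,-0.06,0],[0.4,-0.06,0],[0.134,0,0.3],[0,0,0.5],[0,0,0.5],[0,0,0.5],[0,0,0.3],[0,0,0],[0,0,0]]' --rotation '[[0,0,0.04],[0,0,0],[0,0,0],[0,0,0],[0,0,0],[0,0,0],[0,0,0],[0,0,0],[0,0,0],[0,0,0],[0,0,0],[0,0,0]]'

```text
time: 10.1
tool_pos: [0.4601, 0.0026, 0.1381]
tcp_rot: [-2.554, -1.828, 0.001]
wrist_force: [0.2, 0.2, -2.0]
width: 0.693
grip_force: 46.4
```

Run:
```python
from h import *
for i in range(4): c=read_camera('wrist')
cv2.imwrite('pics/w4.png',c['image'][:,:,::-1])
plan([.4605,.0016,.031],-.33)
```

```text
t 10.3 tcp [0.461  0.0025 0.1397] q [-0.05 -0.07  2.14  0.    1.06  0.28] w 0.691 F [ 0.1 -0.1 -3.2]
rot units [ 0.023 -0.007  0.011] | travel units after rot [-0.021 -0.004  2.174] before rot [-0.022 -0.01   2.174]
```

View pics/w4.png

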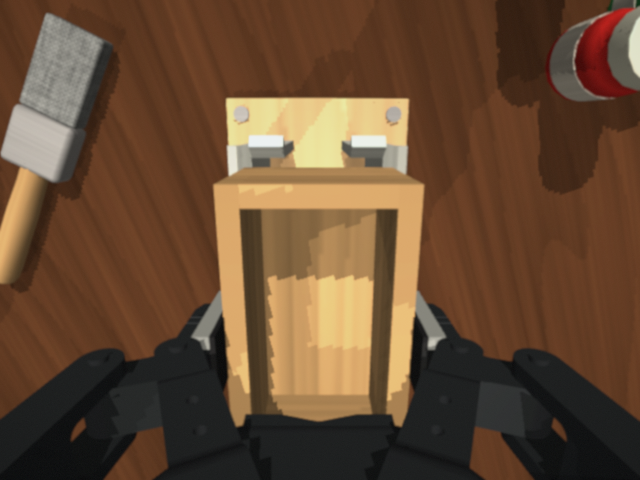

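The box is centred over the pocket: plate 227–409, box 215–423, posts symmetric at (262,150) and (372,150). I'll do one quick check of the far edge along y.

Run:
```python
from h import *
c=read_camera('wrist'); im=c['image'].astype(int).sum(2); s=read_state()
Rm=R.from_euler('z',-.33).as_matrix(); J=np.array([.4593,.0002,0])
print(im[90:106,320].tolist(), im[110,218:234].tolist(), im[110,402:416].tolist())
for uv in((227.5,110),(408.5,110),(320,98)): print(uv,Rm.T@(ray(c,uv,.01)-J))
a,b=[ray(c,(u,183.5),s['tool_pos'][2]+.029) for u in(214.3,423)]
print('box centre local',Rm.T@((a+b)/2-J)-[0,.055,0])
```

```text
[171, 174, 174, 172, 175, 173, 208, 328, 475, 554, 570, 572, 569, 568, 571, 570] [203, 205, 209, 209, 211, 209, 210, 239, 373, 524, 601, 615, 615, 615, 612, 610] [573, 576, 574, 572, 562, 516, 389, 248, 191, 188, 194, 195, 190, 186]
(227.5, 110) [-0.05890014  0.08269958  0.01      ]
(408.5, 110) [0.06047289 0.08272227 0.01      ]
(320, 98) [0.00206461 0.09009181 0.01      ]
box centre local [0.00070563 0.0005535  0.16855856]
```

>>> apply_moves --fingers '[0.5,0.5,0.5,0.5,0.5,0.5,0.5,0.5,0.5,0.5,0.5,0.5]' --travel '[[0,0,0.15],[0,0,0.2],[0,0,0.2],[0,0,0.2],[0,0,0.2],[0,0,0.2],[0,0,0.2],[0,0,0.2],[0,0,0.2],[0,0,0.2],[0,0,0.15],[0,0,0]]' --rotation '[[0,0,0],[0,0,0],[0,0,0],[0,0,0],[0,0,0],[0,0,0],[0,0,0],[0,0,0],[0,0,0],[0,0,0],[0,0,0],[0,0,0]]'

```text
time: 11.55
tool_pos: [0.4588, 0.0027, 0.0319]
tcp_rot: [-2.554, -1.827, 0.003]
wrist_force: [-1.1, 0.2, -1.9]
width: 0.692
grip_force: 46.5
```

>>> apply_moves --fingers '[0.5,0.5,0.5]' --travel '[[0,0,0.05],[0,0,0.04],[0,0,0]]' --rotation '[[0,0,0],[0,0,0],[0,0,0]]'

```text
time: 11.85
tool_pos: [0.4604, 0.0026, 0.0299]
tcp_rot: [2.555, 1.828, 0.001]
wrist_force: [-2.9, 0.8, 4.1]
width: 0.694
grip_force: 47.5
```

>>> apply_moves --fingers '[1,1,1,1,1,1,1,1,1,1,1,1]' --travel '[[0,0,0],[0,0,0],[0,0,0],[0,0,0],[0,0,0],[0,0,-0.2],[0,0,-0.4],[0,0,-0.6],[0,0,-0.8],[0,0,-0.8],[0,0,-0.8],[0,0,-0.4]]' --rotation '[[0,0,0],[0,0,0],[0,0,0],[0,0,0],[0,0,0],[0,0,0],[0,0,0],[0,0,0],[0,0,0],[0,0,0],[0,0,0],[0,0,0]]'

```text
time: 13.05
tool_pos: [0.4617, 0.0025, 0.234]
tcp_rot: [2.552, 1.825, 0.009]
wrist_force: [0.9, -0.2, 0.5]
width: 1.006
grip_force: 0.0
```

Run:
```python
from h import *
for i in range(2):c=read_camera('wrist')
cv2.imwrite('pics/w5.png',c['image'][:,:,::-1])
plan([.4482,-.318,.23],.38)
m=pick(c,'wrist','box_body',[.459,0,.035],60)
if m is not None:
    r=fit('box_body',[(c,m)],[[.459,0,-.33,.01]],lambda p:(R.from_euler('z',p[2]).as_matrix(),np.array([p[0],p[1],p[3]]))); print(np.round(r.x,4),round(r.fun,3))
```

```text
t 13.15 tcp [0.4626 0.0025 0.2339] q [-0.05 -0.16  2.04 -0.    1.25  0.28] w 1.001 F [ 0.2  0.7 -0.1]
rot units [ 0.088  0.007 -6.768] | travel units after rot [-5.846 -2.644  0.077] before rot [-6.16   1.797  0.078]
[ 0.4598  0.0014 -0.3261  0.0132] 0.012
```

View pics/w5.png

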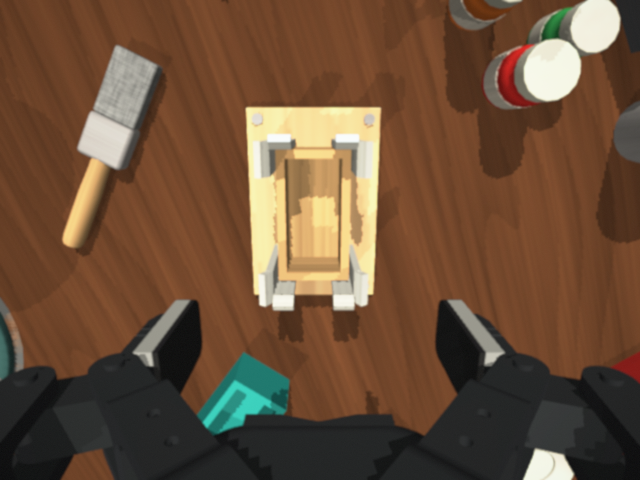

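The body sits square between the four corners, with its rim at (277–352, 150–272). Next is the collar.

>>> apply_moves --fingers '[1,1,1,1,1,1,1,1,1,1,1,1]' --travel '[[0,0,0],[0,0,0],[0,0,0],[0,0,0],[0,0,0],[0,0,0],[0,0,0],[-0.5,-0.24,0],[-1,-0.46,0],[-1,-0.46,0],[-1,-0.46,0],[-1,-0.45,0]]' --rotation '[[0.08,0,-0.9],[0,0,-1],[0,0,-1],[0,0,-1],[0,0,-1],[0,0,-1],[0,0,-0.87],[0,0,0],[0,0,0],[0,0,0],[0,0,0],[0,0,0]]'

```text
time: 14.4
tool_pos: [0.4465, -0.2259, 0.2262]
tcp_rot: [-1.755, -2.592, 0.004]
wrist_force: [1.0, 0.2, 0.8]
width: 0.996
grip_force: 0.0
```

>>> apply_moves --fingers '[1,1,1,1]' --travel '[[-0.8,-0.35,0.5],[-0.55,-0.22,0.5],[0,0,0.2],[0,0,0]]' --rotation '[[0,0,0],[0,0,0],[0,0,0],[0,0,0]]'

```text
time: 14.8
tool_pos: [0.4435, -0.2962, 0.1642]
tcp_rot: [-1.755, -2.586, 0.003]
wrist_force: [0.4, 0.8, 0.2]
width: 1.001
grip_force: 0.0
```

Run:
```python
from h import *
for i in range(2):c=read_camera('wrist')
cv2.imwrite('pics/w6.png',c['image'][:,:,::-1])
m=pick(c,'wrist','collar',[.448,-.318,.01],60)
if m is not None:
    print(m.sum())
    r=fit('collar',[(c,m)],[[.448,-.318,.38]],flat()); print(np.round(r.x,4),round(r.fun,3))
    plan([r.x[0],r.x[1],-.001],r.x[2])
```

```text
(no output)
```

View pics/w6.png

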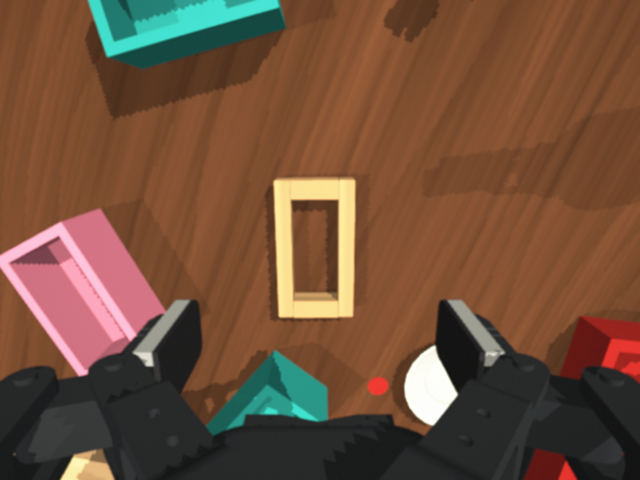

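The collar is at (314,248) and nearly aligned with the fingers. The turquoise box corner at (275,352) is about 80 mm away, so there is room. The network missed the collar, so I'll segment it by colour.

Run:
```python
from h import *
c=read_camera('wrist'); im=c['image'].astype(int)
m=((im[:,:,0]>170)&(im[:,:,1]>140)&(im[:,:,0]-im[:,:,2]>30)).astype(np.uint8)
n,l,st,ce=cv2.connectedComponentsWithStats(m); k=1+np.argmin([np.hypot(*(ce[i]-[314,248])) if st[i,4]>1500 else 999 for i in range(1,n)]); print(st[k])
r=fit('collar',[(c,l==k)],[[.448,-.318,.38]],flat()); print(np.round(r.x,4),round(r.fun,3))
plan([r.x[0],r.x[1],-.001],r.x[2])
```

```text
[ 271  176   82  139 6446]
[ 0.4498 -0.3189  0.3891] 0.02
t 15.0 tcp [ 0.4468 -0.2968  0.1691] q [-0.63  0.06  1.96 -0.    1.13 -1.01] w 0.999 F [ 0.3  1.1 -0.1]
rot units [-0.056 -0.042 -0.071] | travel units after rot [-0.432 -0.114  3.402] before rot [-0.448 -0.09   3.401]
```

>>> apply_moves --fingers '[1,1,1,1,1,1,1,1,1,1]' --travel '[[-0.3,-0.08,0.2],[-0.13,-0.03,0.5],[0,0,0.6],[0,0,0.6],[0,0,0.6],[0,0,0.4],[0,0,0.25],[0,0,0.15],[0,0,0],[0,0,0]]' --rotation '[[-0.05,-0.04,-0.07],[0,0,0],[0,0,0],[0,0,0],[0,0,0],[0,0,0],[0,0,0],[0,0,0],[0,0,0],[0,0,0]]'

```text
time: 16.0
tool_pos: [0.4498, -0.3201, 0.0045]
tcp_rot: [1.751, 2.608, -0.001]
wrist_force: [-0.2, 0.7, 0.2]
width: 1.0
grip_force: 0.0
```

>>> apply_moves --fingers '[0.75,0.75,0.75,0.75,0.75]' --travel '[[0,0,0.03],[0,0,0],[0,0,0],[0,0,0],[0,0,0]]' --rotation '[[0,0,0],[0,0,0],[0,0,0],[0,0,0],[0,0,0]]'

```text
time: 16.5
tool_pos: [0.4489, -0.3197, 0.0019]
tcp_rot: [-1.752, -2.606, 0.001]
wrist_force: [-0.8, -0.6, -0.2]
width: 0.749
grip_force: 0.0
```

No contact with the table. I'll go down 2 mm more, then grip and lift.

>>> apply_moves --fingers '[0.75,0.75,0.5,0.5,0.5,0.5,0.5]' --travel '[[0,0,0.05],[0,0,0],[0,0,0],[0,0,0],[0,0,0],[0,0,0],[0,0,0]]' --rotation '[[0,0,0],[0,0,0],[0,0,0],[0,0,0],[0,0,0],[0,0,0],[0,0,0]]' --newtons 40

```text
time: 17.2
tool_pos: [0.4489, -0.3196, -0.0007]
tcp_rot: [-1.751, -2.606, 0.001]
wrist_force: [0.0, -0.8, 0.7]
width: 0.692
grip_force: 44.2
```

Run:
```python
from h import *
plan([.4498,-.3189,-.001],.38)
```

```text
t 17.2 tcp [ 0.4489 -0.3196 -0.0007] q [-0.66  0.29  2.05 -0.    0.8  -1.05] w 0.692 F [ 0.  -0.8  0.7]
rot units [-0.013 -0.008  0.071] | travel units after rot [0.006 0.023 0.005] before rot [0.006 0.023 0.005]
```

>>> apply_moves --fingers '[0.5,0.5,0.5,0.5,0.5,0.5,0.5,0.5,0.5,0.5,0.5,0.5]' --travel '[[0,0,-0.1],[0,0,-0.3],[0,0,-0.5],[0,0,-0.7],[0,0,-0.7],[0,0,-0.7],[0,0,-0.3],[0,0,0],[0,0,0],[0,0,0],[0,0,0],[0,0,0]]' --rotation '[[0,0,0],[0,0,0],[0,0,0],[0,0,0],[0,0,0.8],[0,0,0.9],[0,0,0.9],[0,0,0.9],[0,0,0.9],[0,0,0.9],[0,0,0.9],[0,0,0.6]]'

```text
time: 18.4
tool_pos: [0.4491, -0.3196, 0.1656]
tcp_rot: [-2.554, -1.829, 0.001]
wrist_force: [-0.2, -0.3, -0.8]
width: 0.689
grip_force: 44.1
```

Run:
```python
from h import *
for i in range(2):c=read_camera('wrist')
cv2.imwrite('pics/w7.png',c['image'][:,:,::-1])
Rm=R.from_euler('z',-.327).as_matrix()
P=np.array([.4598,.0012,.16])
plan(P,-.327)
im=c['image'].astype(int).sum(2); s=read_state()
for r0 in(190,205,220,260): print(r0,[int(x) for x in np.where(np.abs(np.diff(im[r0,190:450]))>60)[0]+190])
print([int(x) for x in np.where(np.abs(np.diff(im[140:300,320]))>50)[0]+140])
```

```text
t 18.5 tcp [ 0.4492 -0.3196  0.1654] q [-0.66  0.08  1.94 -0.    1.12 -0.34] w 0.692 F [ 0.9 -0.  -1.5]
rot units [-0.007  0.004  0.022] | travel units after rot [ 6.145 -1.86   0.109] before rot [ 6.15  -1.846  0.107]
190 [223, 224, 411, 412, 413]
205 [224, 225, 410, 411, 412]
220 [224, 225, 226, 260, 261, 262, 373, 374, 375, 409, 410, 411]
260 [227, 228, 229, 262, 263, 264, 372, 373, 407, 408, 409]
[163, 164, 165, 213, 214, 215]
```

Run:
```python
from h import *
c=read_camera('wrist'); s=read_state(); z=s['tool_pos'][2]+.0185
Rt=R.from_rotvec(s['tcp_rot']).as_matrix()
f=lambda uv:Rt.T@(ray(c,uv,z)-s['tool_pos'])
a,b=f((225,205)),f((412,205)); a2,b2=f((228.5,260)),f((408.5,260)); e=f((320,214.5))
print(a,b,a2,b2,e,'centre offset x',e[0]-.041,'y',(a+b)[1]/2)
plan([.4598,.0012,.16],-.327)
```

```text
[ 0.04457115 -0.0300358  -0.01850007] [ 0.0444246   0.02989621 -0.01854038] [ 0.02598071 -0.03008685 -0.01849157] [ 0.02583958  0.02985631 -0.01853189] [ 0.04137127  0.00040976 -0.01851912] centre offset x 0.0003712719252409735 y -6.979576232878613e-05
t 18.55 tcp [ 0.4492 -0.3197  0.1653] q [-0.66  0.08  1.94 -0.    1.12 -0.34] w 0.694 F [ 0.8  0.4 -1.5]
rot units [-0.006  0.004  0.036] | travel units after rot [ 6.146 -1.86   0.107] before rot [ 6.153 -1.837  0.105]
```

>>> apply_moves --fingers '[0.5,0.5,0.5,0.5,0.5,0.5,0.5,0.5,0.5,0.5,0.5,0.5]' --travel '[[0.3,-0.1,0],[0.6,-0.18,0],[0.8,-0.25,0],[0.8,-0.25,0],[0.8,-0.24,0],[0.8,-0.24,0],[0.8,-0.24,0],[0.7,-0.2,0],[0.4,-0.12,0],[0.14,-0.03,0.2],[0,0,0.2],[0,0,0]]' --rotation '[[0,0,0.03],[0,0,0],[0,0,0],[0,0,0],[0,0,0],[0,0,0],[0,0,0],[0,0,0],[0,0,0],[0,0,0],[0,0,0],[0,0,0]]'

```text
time: 19.75
tool_pos: [0.4583, 0.0005, 0.1421]
tcp_rot: [-2.551, -1.828, 0.007]
wrist_force: [-0.1, 0.1, -0.6]
width: 0.69
grip_force: 44.1
```

Run:
```python
from h import *
for i in range(4):c=read_camera('wrist')
cv2.imwrite('pics/w8.png',c['image'][:,:,::-1])
im=c['image'].astype(int).sum(2); s=read_state()
Rm=R.from_euler('z',-.327).as_matrix(); J=np.array([.4598,.0012,0])
L=lambda uv,z:np.round(Rm.T@(ray(c,uv,z)-J),4)[:2]
z=s['tool_pos'][2]+.0185
print('collar ctr',(L((225,205),z)+L((412,205),z))/2, L((320,214.5),z)-[0,.041])
print([int(x) for x in np.where(np.abs(np.diff(im[60:230,320]))>50)[0]+60])
for r0 in(115,120,130): print(r0,[int(x) for x in np.where(np.abs(np.diff(im[r0,190:450]))>70)[0]+190])
plan([.4598,.0012,.059],-.327)
```

```text
collar ctr [0.00065 0.0434 ] [ 0.0011 -0.0007]
[92, 93, 146, 147, 150, 163]
115 [228, 229, 406, 407, 408]
120 [228, 229, 230, 406, 407, 408]
130 [228, 229, 230, 284, 406, 407]
t 19.95 tcp [ 4.603e-01 -1.000e-04  1.443e-01] q [-0.05 -0.07  2.14  0.    1.08  0.27] w 0.69 F [0.4 0.  0.1]
rot units [-0.017  0.003 -0.022] | travel units after rot [ 0.022 -0.018  1.707] before rot [ 0.022 -0.015  1.707]
```

View pics/w8.png

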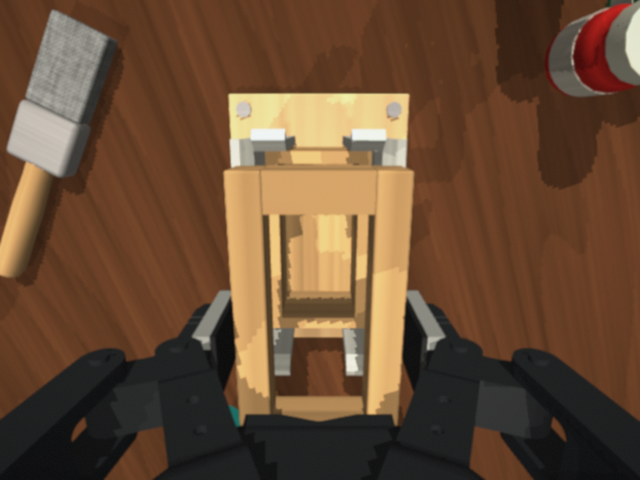

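The collar is over the pocket and the posts show symmetrically at (265,138) and (370,138). The offset is under 1 mm, so I'll lower it.

>>> apply_moves --fingers '[0.5,0.5,0.5,0.5,0.5,0.5,0.5,0.5,0.5,0.5,0.5]' --travel '[[0,-0.01,0.15],[0,0,0.2],[0,0,0.2],[0,0,0.2],[0,0,0.2],[0,0,0.2],[0,0,0.2],[0,0,0.17],[0,0,0.1],[0,0,0],[0,0,0]]' --rotation '[[0,0,0],[0,0,0],[0,0,0],[0,0,0],[0,0,0],[0,0,0],[0,0,0],[0,0,0],[0,0,0],[0,0,0],[0,0,0]]'

```text
time: 21.05
tool_pos: [0.4599, 0.001, 0.0635]
tcp_rot: [-2.553, -1.829, 0.001]
wrist_force: [0.6, -0.2, -0.2]
width: 0.693
grip_force: 44.1
```

>>> apply_moves --fingers '[0.5,0.5,0.5,0.5]' --travel '[[0,0,0.04],[0,0,0.04],[0,0,0.02],[0,0,0]]' --rotation '[[0,0,0],[0,0,0],[0,0,0],[0,0,0]]'

```text
time: 21.45
tool_pos: [0.4601, 0.001, 0.0592]
tcp_rot: [-2.553, -1.829, 0.001]
wrist_force: [-1.6, 0.4, 4.6]
width: 0.69
grip_force: 44.7
```

>>> apply_moves --fingers '[1,1,1,1,1,1,1,1,1,1,1,1]' --travel '[[0,0,0],[0,0,0],[0,0,0],[0,0,0],[0,0,0],[0,0,-0.2],[0,0,-0.4],[0,0,-0.6],[0,0,-0.8],[0,0,-0.8],[0,0,-0.8],[0,0,-0.4]]' --rotation '[[0,0,0],[0,0,0],[0,0,0],[0,0,0],[0,0,0],[0,0,0],[0,0,0],[0,0,0],[0,0,0],[0,0,0],[0,0,0],[0,0,0]]'

```text
time: 22.65
tool_pos: [0.4618, 0.0009, 0.2637]
tcp_rot: [2.552, 1.828, 0.007]
wrist_force: [1.2, 0.6, -0.0]
width: 0.997
grip_force: 0.0
```

```bash
cat >> h.py <<'E'
def lidgrasp(p,off):
    Rl,t=lidpose(p); z=-Rl[:,2]; y=Rl[:,0]
    T=np.c_[np.cross(y,z),y,z]; return t+Rl[:,2]*off,T
E
python3 - <<'E'
from h import *
c=read_camera('wrist'); cv2.imwrite('pics/w9.png',c['image'][:,:,::-1])
P,T=lidgrasp([.5445,.3304,2.1245,.0702],.16); print(P)
plan(P,0,T)
m=pick(c,'wrist','collar',[.459,0,.07],60)
if m is not None:
    r=fit('collar',[(c,m)],[[.459,0,-.33,.06]],lambda p:(R.from_euler('z',p[2]).as_matrix(),np.array([p[0],p[1],p[3]]))); print(np.round(r.x,4),round(r.fun,3))
E
```

```text
[0.59275761 0.25234012 0.20126433]
t 22.7 tcp [0.4631 0.0008 0.2661] q [-0.05 -0.17  2.    0.    1.31  0.28] w 0.997 F [1.3 0.4 3.1]
rot units [5.669 1.957 6.394] | travel units after rot [ 4.851 -1.644  2.735] before rot [5.594 0.824 1.321]
[ 0.4604  0.0022 -0.3272  0.0631] 0.012
```

View pics/w9.png

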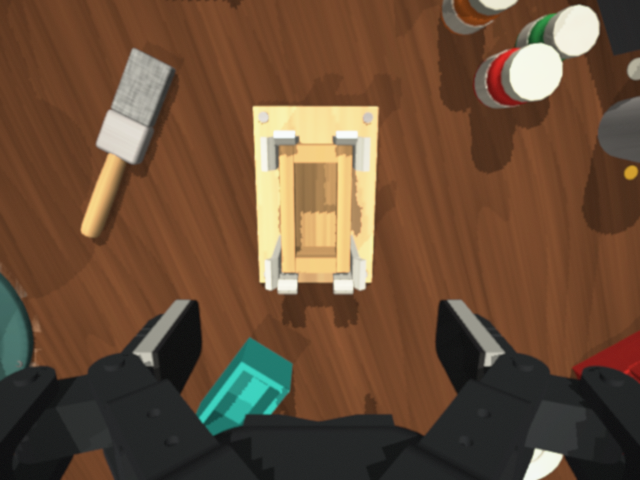

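The collar lies square in the pocket at (316,208) between all four posts. That was my last picture, one over the limit of ten, so I'll work from numbers only. Next is the lid.

>>> apply_moves --fingers '[0.5,0.5,0.5,0.5,0.5,0.5,0.5,0.5,0.5,0.5,0.5,0.5]' --travel '[[0,0,0],[0,0,0],[0,0,0],[0,0,0],[0,0,0],[0,0,0],[0,0,0],[0,0,0],[0,0,0],[0,0,0],[0.4,-0.15,0.2],[0.8,-0.27,0.45]]' --rotation '[[0.567,0.196,0.64],[0.567,0.196,0.64],[0.567,0.196,0.64],[0.567,0.196,0.64],[0.567,0.196,0.64],[0.567,0.196,0.64],[0.567,0.196,0.64],[0.567,0.196,0.64],[0.567,0.196,0.64],[0.567,0.196,0.64],[0,0,0],[0,0,0]]'

```text
time: 23.95
tool_pos: [0.4921, 0.0612, 0.2424]
tcp_rot: [-2.447, -0.683, 0.233]
wrist_force: [1.3, 0.7, -1.1]
width: 0.502
grip_force: 0.0
```

>>> apply_moves --fingers '[0.5,0.5,0.5,0.5,0.5,0.5,0.5]' --travel '[[0.8,-0.27,0.45],[0.8,-0.27,0.45],[0.8,-0.27,0.45],[0.8,-0.27,0.45],[0.45,-0.15,0.28],[0,0,0],[0,0,0]]' --rotation '[[0,0,0],[0,0,0],[0,0,0],[0,0,0],[0,0,0],[0,0,0],[0,0,0]]'

```text
time: 24.65
tool_pos: [0.5877, 0.2527, 0.1909]
tcp_rot: [-2.444, -0.691, 0.237]
wrist_force: [-0.3, -0.0, 0.7]
width: 0.498
grip_force: 0.0
```

Run:
```python
from h import *
for i in range(3):c=read_camera('wrist')
p=[.5445,.3304,2.1245,.0702]
P,T=lidgrasp(p,.16); plan(P,0,T)
Rl,t=lidpose(p); print('pred',np.round(proj(c,M['lid']@Rl.T+t)).tolist())
for d in regions_of('wrist','lid'): print(d['bbox'],d['p'],d['mask'].sum())
m=pick(c,'wrist','lid',t,80)
if m is not None:
    r=fit('lid',[(c,m)],[p],lidpose); print(np.round(r.x,4),round(r.fun,3))
```

```text
t 24.8 tcp [0.5887 0.2514 0.1926] q [0.08 0.39 1.64 0.54 1.45 0.94] w 0.504 F [-0.7  0.3  0.1]
rot units [-0.06   0.065 -0.067] | travel units after rot [ 0.079 -0.078 -0.158] before rot [ 0.077 -0.08  -0.158]
pred [[356.0, 139.0], [358.0, 140.0], [354.0, 281.0], [355.0, 286.0], [273.0, 140.0], [272.0, 140.0], [279.0, 281.0], [277.0, 286.0], [326.0, 176.0], [327.0, 181.0], [326.0, 255.0], [327.0, 267.0], [304.0, 176.0], [302.0, 181.0], [305.0, 255.0], [304.0, 267.0]]
[270.7, 136.9, 86.9, 150.9] 0.68 11817
[0.545  0.3298 2.1159 0.0725] 0.015
```

Run:
```python
from h import *
P,T=lidgrasp([.545,.3300,2.118,.0718],.015); plan(P,0,T)
```

```text
t 24.9 tcp [0.5891 0.2513 0.1931] q [0.08 0.39 1.64 0.54 1.45 0.94] w 0.505 F [ 0.1 -1.2  0.5]
rot units [-0.057  0.092 -0.014] | travel units after rot [ 0.066 -0.085  2.72 ] before rot [ 0.092 -0.069  2.72 ]
```

>>> apply_moves --fingers '[0.5,0.5,0.5,0.5,0.5,0.5,0.5,0.5,0.5,0.5]' --travel '[[0.066,-0.085,0],[0,0,0.3],[0,0,0.5],[0,0,0.6],[0,0,0.6],[0,0,0.3],[0,0,0.2],[0,0,0.12],[0,0,0],[0,0,0]]' --rotation '[[-0.057,0.09,-0.014],[0,0,0],[0,0,0],[0,0,0],[0,0,0],[0,0,0],[0,0,0],[0,0,0],[0,0,0],[0,0,0]]'

```text
time: 25.9
tool_pos: [0.5519, 0.3212, 0.0888]
tcp_rot: [-2.45, -0.69, 0.215]
wrist_force: [-0.2, 0.2, -0.4]
width: 0.498
grip_force: 0.0
```

Run:
```python
from h import *
c=read_camera('wrist')
P,T=lidgrasp([.545,.3300,2.118,.0718],.015); plan(P,0,T)
m=pick(c,'wrist','lid',P,120)
if m is not None: r=fit('lid',[(c,m)],[[.545,.33,2.118,.0718]],lidpose); print(np.round(r.x,4),round(r.fun,3))
```

```text
t 25.95 tcp [0.5521 0.3211 0.089 ] q [0.19 0.44 1.77 0.61 1.23 0.92] w 0.499 F [0.6 0.  0.6]
rot units [ 0.004 -0.009  0.016] | travel units after rot [-0.028  0.012  0.11 ] before rot [-0.028  0.012  0.11 ]
[0.5436 0.3306 2.1264 0.0703] 0.008
```

>>> apply_moves --fingers '[0.5,0.5,0.5,0.3,0,0,0,0,0,0]' --travel '[[-0.02,0.0,0.07],[0,0,0.05],[0,0,0],[0,0,0],[0,0,0],[0,0,0],[0,0,0],[0,0,0],[0,0,0],[0,0,0]]' --rotation '[[0,0,-0.05],[0,0,0],[0,0,0],[0,0,0],[0,0,0],[0,0,0],[0,0,0],[0,0,0],[0,0,0],[0,0,0]]' --newtons 40

```text
time: 27.0
tool_pos: [0.5484, 0.3236, 0.083]
tcp_rot: [-2.448, -0.696, 0.215]
wrist_force: [0.5, -0.4, 0.6]
width: 0.184
grip_force: 40.1
```

>>> apply_moves --fingers '[0,0,0,0,0,0,0,0,0]' --travel '[[0,0,-0.1],[0,0,-0.2],[0,0,-0.4],[0,0,-0.5],[0,0,-0.5],[0,0,-0.5],[0,0,-0.3],[0,0,0],[0,0,0]]' --rotation '[[0,0,0],[0,0,0],[0,0,0],[0,0,0],[0,0,0],[0,0,0],[0,0,0],[0,0,0],[0,0,0]]'

```text
time: 27.9
tool_pos: [0.5854, 0.2624, 0.185]
tcp_rot: [-2.448, -0.695, 0.216]
wrist_force: [-0.2, -1.0, -1.7]
width: 0.179
grip_force: 39.8
```

Run:
```python
from h import *
for i in range(3): c=read_camera('wrist')
s=read_state(); T=R.from_rotvec(s['tcp_rot'])
# lid in tool frame: lid z=-tool z; x=tool y, y = tool x
B=np.array([[0,1,0],[1,0,0],[0,0,-1.]]).T
def pose(p): # dx,dy (tool),yaw,dz
    return (T*R.from_euler('z',p[2])).as_matrix()@B, s['tool_pos']+T.apply([p[0],p[1],p[3]])
P=s['tool_pos']+T.apply([0,0,.014])
m=pick(c,'wrist','lid',P,120)
if m is not None: r=fit('lid',[(c,m)],[[0,0,0,.014]],pose); print('lid in tool dx dy yaw dz',np.round(r.x,4),round(r.fun,3))
plan([.4600,.0014,.2],-.327)
```

```text
lid in tool dx dy yaw dz [-0.0004 -0.0005 -0.0002  0.0149] 0.085
t 28.1 tcp [0.5843 0.2629 0.1838] q [0.1  0.38 1.66 0.55 1.42 0.94] w 0.177 F [-0.3 -0.3 -0.9]
rot units [-5.611 -2.017 -6.378] | travel units after rot [-5.752 -0.675 -0.324] before rot [-4.865  2.384 -2.071]
```

>>> apply_moves --fingers '[0,0,0,0,0,0,0,0,0,0,0,0]' --travel '[[0,0,-0.4],[0,0,-0.5],[0,0,0],[0,0,0],[0,0,0],[0,0,0],[0,0,0],[0,0,0],[0,0,0],[0,0,0],[0,0,0],[0,0,0]]' --rotation '[[0,0,0],[-0.51,-0.183,-0.58],[-0.51,-0.183,-0.58],[-0.51,-0.183,-0.58],[-0.51,-0.183,-0.58],[-0.51,-0.183,-0.58],[-0.51,-0.183,-0.58],[-0.51,-0.183,-0.58],[-0.51,-0.183,-0.58],[-0.51,-0.183,-0.58],[-0.51,-0.183,-0.58],[-0.51,-0.183,-0.58]]'

```text
time: 29.3
tool_pos: [0.5982, 0.241, 0.2211]
tcp_rot: [2.549, 1.832, 0.003]
wrist_force: [-0.4, -0.2, -0.9]
width: 0.174
grip_force: 39.8
```

Run:
```python
from h import *
plan([.4600,.0014,.2],-.327)
```

```text
t 29.3 tcp [0.5982 0.241  0.2211] q [ 0.35  0.21  1.69 -0.    1.24  0.67] w 0.174 F [-0.4 -0.2 -0.9]
rot units [ 0.026 -0.001  0.024] | travel units after rot [-5.427 -1.078  0.422] before rot [-5.424 -1.093  0.418]
```

>>> apply_moves --fingers '[0,0,0,0,0,0,0,0,0,0,0,0]' --travel '[[-0.3,-0.06,0],[-0.6,-0.12,0],[-0.8,-0.16,0],[-0.8,-0.16,0],[-0.8,-0.16,0],[-0.8,-0.16,0],[-0.7,-0.14,0.1],[-0.43,-0.08,0.3],[-0.2,-0.04,0.4],[0,0,0.3],[0,0,0],[0,0,0]]' --rotation '[[0.02,0,0.02],[0,0,0],[0,0,0],[0,0,0],[0,0,0],[0,0,0],[0,0,0],[0,0,0],[0,0,0],[0,0,0],[0,0,0],[0,0,0]]'

```text
time: 30.5
tool_pos: [0.4594, 0.001, 0.1664]
tcp_rot: [-2.555, -1.824, -0.001]
wrist_force: [0.1, -0.4, -0.9]
width: 0.175
grip_force: 39.8
```

Run:
```python
from h import *
for i in range(4):c=read_camera('wrist')
cv2.imwrite('pics/w10.png',c['image'][:,:,::-1])
im=c['image'].astype(int).sum(2); s=read_state()
plan([.4600,.0014,.093],-.327)
T=R.from_rotvec(s['tcp_rot']).as_matrix(); Q=M['lid'][:8].copy()
Q=Q[:,[1,0,2]]*[1,1,-1]+[0,0,.0155]
print('pred lid corners',np.round(proj(c,s['tool_pos']+Q@T.T),1).tolist())
for r0 in(165,175,185,195,205,215,225): print(r0,[int(x) for x in np.where(np.abs(np.diff(im[r0,190:450]))>45)[0]+190])
for cc in(250,290,320,350): print(cc,[int(x) for x in np.where(np.abs(np.diff(im[60:300,cc]))>45)[0]+60])
Rm=R.from_euler('z',-.33).as_matrix()
pl=np.array([[x,y,.01] for x,y in((-.06,-.09),(.06,-.09),(.06,.09),(-.06,.09))])
print('pred plate',np.round(proj(c,pl@Rm.T+[.4598,.0010,0]),1).tolist())
```

```text
t 30.7 tcp [0.461  0.0013 0.1677] q [-0.05 -0.1   2.12  0.    1.12  0.28] w 0.178 F [ 0.2 -0.7 -0.4]
rot units [ 0.02  -0.022 -0.024] | travel units after rot [-0.005 -0.019  1.494] before rot [-0.009 -0.022  1.494]
pred lid corners [[255.5, 399.1], [252.2, 413.7], [243.0, 162.7], [238.1, 165.0], [382.5, 399.0], [385.9, 413.5], [394.5, 162.5], [399.5, 164.7]]
165 [235, 236, 237, 238, 242, 395, 396, 397]
175 [236, 237, 396, 397, 398]
185 [237, 238, 239, 396, 397, 398]
195 [237, 238, 239, 395, 396, 397]
205 [238, 239, 240, 395, 396, 397]
215 [238, 239, 240, 394, 395, 396]
225 [239, 240, 394, 395, 396]
250 [97, 98, 99, 140, 165, 166]
290 [97, 98, 99, 138, 139, 140, 150, 151, 165]
320 [97, 98, 99, 147, 148, 151, 163, 164]
350 [97, 98, 99, 131, 141, 142, 143, 164, 165]
pred plate [[245.8, 324.5], [388.5, 324.3], [399.8, 98.4], [233.7, 98.6]]
```

>>> apply_moves --fingers '[0,0,0,0,0,0,0,0,0,0,0]' --travel '[[-0.01,0,0.15],[0,0,0.2],[0,0,0.2],[0,0,0.2],[0,0,0.2],[0,0,0.15],[0,0,0.12],[0,0,0.1],[0,0,0.06],[0,0,0],[0,0,0]]' --rotation '[[0.02,-0.02,-0.02],[0,0,0],[0,0,0],[0,0,0],[0,0,0],[0,0,0],[0,0,0],[0,0,0],[0,0,0],[0,0,0],[0,0,0]]'

```text
time: 31.8
tool_pos: [0.4601, 0.0007, 0.0979]
tcp_rot: [-2.553, -1.829, 0.001]
wrist_force: [-0.6, 0.1, -0.2]
width: 0.177
grip_force: 39.8
```

>>> apply_moves --fingers '[0,0,0,0]' --travel '[[0,0,0.04],[0,0,0.04],[0,0,0],[0,0,0]]' --rotation '[[0,0,0],[0,0,0],[0,0,0],[0,0,0]]'

```text
time: 32.2
tool_pos: [0.4604, 0.0006, 0.0941]
tcp_rot: [-2.554, -1.829, 0.001]
wrist_force: [-0.0, -1.7, 1.8]
width: 0.172
grip_force: 40.2
```

>>> apply_moves --fingers '[0,0,0]' --travel '[[0,0,0.02],[0,0,0.01],[0,0,0]]' --rotation '[[0,0,0],[0,0,0],[0,0,0]]'

```text
time: 32.5
tool_pos: [0.4604, 0.0006, 0.0939]
tcp_rot: [-2.554, -1.829, 0.001]
wrist_force: [-5.2, -0.9, 11.8]
width: 0.178
grip_force: 41.6
```

>>> apply_moves --fingers '[0.5,0.5,0.5,0.5,0.5,0.5,0.5,0.5,0.5,0.5,0.5,0.5]' --travel '[[0,0,0],[0,0,0],[0,0,0],[0,0,0],[0,0,0],[0,0,-0.2],[0,0,-0.4],[0,0,-0.6],[0,0,-0.8],[0,0,-0.8],[0,0,-0.4],[0,0,0]]' --rotation '[[0,0,0],[0,0,0],[0,0,0],[0,0,0],[0,0,0],[0,0,0],[0,0,0],[0,0,0],[0,0,0],[0,0,0],[0,0,0],[0,0,0]]'

```text
time: 33.7
tool_pos: [0.4629, 0.0006, 0.2573]
tcp_rot: [2.55, 1.827, 0.009]
wrist_force: [0.4, -0.4, 0.3]
width: 0.501
grip_force: 0.0
```

Run:
```python
from h import *
for i in range(3):c=read_camera('wrist')
plan([.46,.001,.2],-.327)
m=pick(c,'wrist','lid',[.46,.001,.09],70)
f=lambda p:(R.from_euler('z',p[2]).as_matrix(),np.array([p[0],p[1],p[3]]))
if m is not None:
    r=fit('lid',[(c,m)],[[.46,.001,-.33,.078]],f); print(np.round(r.x,4),round(r.fun,3))
    g=lambda p:((R.from_euler('z',p[2])*R.from_euler('xy',[p[3]*10,p[4]*10])).as_matrix(),np.array([p[0],p[1],.078]))
    r=fit('lid',[(c,m)],[[.46,.001,-.33,0,0]],g); print('tilt',np.round(r.x*[1,1,1,10,10],4),round(r.fun,3))
```

```text
t 33.85 tcp [0.4594 0.0007 0.2513] q [-0.05 -0.16  2.02  0.    1.29  0.28] w 0.502 F [-0.2  0.1 -0.7]
rot units [-0.028  0.008 -0.007] | travel units after rot [0.009 0.009 1.026] before rot [0.01  0.013 1.026]
[ 0.4607  0.0011 -0.3331  0.0822] 0.006
tilt [ 0.4597  0.0009 -0.3409 -0.0728  0.1502] 0.019
```

```bash
python3 -c "
from workcell import *
print(finish_job())"
```

```text
the job is handed in; nothing more can be done
None
```

I stacked the body, collar and lid in the jig and handed the job in at about 34 s; the last camera fit showed the lid flat and centred, but no verdict came back, and I viewed 11 pictures, one over the limit of 10.

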